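Reset the ratchet chart board to its lowest notch

ROBOT

A 6-joint arm with a two-finger parallel gripper is mounted at the origin on the work surface. World frame = base frame: x ahead of the robot, y to its left, z up, the work surface at z = 0. Lengths are in m, angles in rad, forces in N, time in s.
With the tool pointing down it reaches from about 0.3 to 0.875 m from the base axis. Payload 6.4 kg.
Tool frame: the origin (TCP) lies on the mounting face of the last link; the fingertips stand 173 mm ahead of it and the grasp point (between the pads) lies 155 mm ahead of it; z points along the fingers, y is the direction in which the jaws open and shut (so a half turn about z gives the same grasp; the last joint's range is limited). The gripper opens to 85 mm and grips with 20 to 120 N. Pads are 22 mm wide; open, the fingers measure 114 mm over their backs; the gripper's body (76 mm by 85 mm) begins 54 mm behind the grasp point. The pads swing forward as they close: fully open they stand 13 mm farther back than shut.
Start: joints at [1.069, 0.181, 1.607, -0, 1.354, -0.206], TCP at [0.168, 0.55, 0.405] pointing down, gripper open.
Joint ranges: [-2.99, 2.99], [-0.89, 2.07], [0.3, 2.58], [-1.14, 4.28], [0, 2.63], [-3.12, 3.12]. Speed limits (rad/s): [2.57, 2.57, 3.01, 3.14, 3.14, 3.14].

INTERFACE

Orientations are given as a rotation vector (axis times angle).
In Python, from plant import read_state, camera, finish_job, search_frame, cut_out gives the robot as it stands.
- The arm moves only by the tool send_rows, never from a script. Its argument "motion" is a list of rows, each a list of 7 numbers: the shift along the tool's x, y, z in cm, then the turn, a rotation vector about the tool's x, y, z in units of 5 degrees (1.0 is 5 degrees), then the finger opening in cm, from 0 to 8.54. A call has 1 to 12 rows; each row shifts and turns the pose as measured when the row begins, along the tool's axes as they then stand; what a row does not reach is not made up. A row lasts 1/8 s, in which the tool goes at most 62.5 mm and 10.7 degrees, less where a joint would pass 70% of its speed; a pose out of reach is approached as far as the arm can. A call with a gripper value outside its range is refused whole. The fingers move at their own pace and stop on an object; "grip_force" is the grip in N (left out, the last holds). Time passes only in rows, so rows that do not move let the fingers close. It gives the time, the measured TCP pose, the force and the opening at its end, in the units of the state.
- read_state(): the state, without advancing time (a new reading comes with each control period).
- camera(name): name is "scene" or "top" or "wrist"; returns a dict with "color" (384x512x3 uint8, red, green, blue), "z_map" (384x512 float32, m along the optical axis (not along the pixel's ray), 0 where there is no reading), "fx", "fy", "cx", "cy" (pixels), "pose" (4x4, takes a point from camera to world coordinates). Camera axes: x right, y up, looking along -z (the intrinsics and any distortion apply to the point x, -y, -z); pixel columns grow to the right and rows downward; lengths in m; the calibration is good to about 2 mm. A picture is of the moment at which its call begins.
- finish_job(): hands the job in, once; it reports no verdict.
Trained networks look in a picture, given as the dict that the camera call returned (one of the last four; its "shot" number tells which), for a name from the list of things; names that differ only in an ending like _2 or _b are one class to them, and where a whole thing is asked for, a point or a joint stands for the part that bears it (a point fixed in the world has none). Each returns a list of dicts, best first, with "confidence" (0 to 1); they miss things now and then, are a little off and sometimes report something else, mostly with a low value. They report only what shows in the picture. A call takes as long as a camera call.
- search_frame(picture, target): "box" ([left, top, width, height] in pixels, round what is visible of it).
- cut_out(picture, target): "region" (384x512 bool, what is visible of it) and "box" ([left, top, width, height] in pixels, round what is visible of it).
The state is a dict: "t": time; "joint_positions": joint angles; "qd": joint speeds; "joint_efforts": joint torques, N m; "tool_pos": TCP position; "tcp_rot": TCP orientation; "contact_force": force on the tool from outside, world axes, zero at the start; "torque": the same for the moment, N m; "width": finger opening in m.
Only numpy, scipy, OpenCV 4.12 (cv2) and the standard library are available. Lean on these libraries where they do the work, as an engineer would, in place of code of your own. Each camera call takes 0.05 s, during which the arm holds its last target.

TASK

The hinged chart board next to the medicine rack is propped too steep: by its blue handle, raise it through its remaining notches and past the top until the catch lets go, lower it gently all the way flat so that the catch resets, then raise it to its lowest notch and let it rest there, hands off. Feel for the rubber end stop just beyond the let-go point and only lean on it lightly, do not let the board drop, and leave the cup, pill box, thermometer and spoon where they are.

Things in the scene. Friction and masses are not known exactly. Their poses are not given: they have to be found in the camera images.
- stand: Fixed white stand; base plate 260 x 400 x 12 mm. Origin on the table straight below the middle of the board's hinge axis (75 mm up, along the stand's y); plate from 160 mm at -x to 100 mm at +x. Its x points from handle side to hinge side. At the axle's +y end: orange toothed quadrant and yellow cam turning with the board, and the catch, a steel pawl with a red bar on top, 170 mm above the table.
- chart_board: White board with a clipped sheet, 145 (x) x 240 (y) x 8 mm, 0.28 to 0.4 kg. Origin on the hinge axis, mid width; the board runs in its own -x. Axes as the stand's when flat; swings up about y. Angle of its z from vertical = board angle, 0 = flat. Damped hinge, but falls if not caught. The catch holds it at 3 notches: lowest somewhere at 15 to 21 degrees, then 14 and 28 degrees above that.
- handle (a point): Middle of the blue handle bar: round, 12 mm diameter, 122 mm long along the board's y, 200 mm from the hinge axis in the board's -x, in its plane. Two arms at y = +-55 mm; 44 mm open gap from the bar's axis to the board's edge. Can be pinched from above across its thickness; turns between the fingers as the board swings. Carrying the board takes 1 to 3 N here.
- catch_pivot (a point): Pivot of the catch, fixed on the stand (125 mm above the table). Red bar leans away from the handle side: engaged; towards it: let go. Raised well past the top notch, the catch tips over and lets go; the angle differs from unit to unit, anywhere from 63 to 82 degrees, so it must be felt. It stays off until the board comes within 5 degrees of flat, where it engages again.
- end_stop: Rubber end-stop post, 18 mm diameter, on the stand at the axle's -y end, met by a yellow arm that turns with the board. Origin at its foot. The board meets it about 2 degrees (6 mm at the handle) after the catch lets go, wherever that is on this unit. It gives about 3 N per mm of handle travel; never press it with more than 11 N at the handle (4 to 7 N is enough to feel it).
- rack: Three-tier white plastic stacking rack, fixed, 180 mm by 240 mm by 235 mm high, beside the stand on its -y side. Origin: middle of its underside.
- cup_mid (a point): Clear cup, 68 mm across and 85 mm high, standing on the table beside the stand; this point is its middle, half-way up. To be left alone.
- pill_box_mid (a point): Orange pill box with flip lid, 71 mm by 46 mm by 28 mm high, on the table beside the stand; its middle. To be left alone.
- thermometer_mid (a point): Blue forehead thermometer, about 145 mm long, 30 mm high, lying on the rack's top tier; its middle. To be left alone.
- medicine_spoon_grip (a point): Steel medicine spoon, 130 mm long, lying on the rack's middle tier; a point on its handle. To be left alone.

How it is judged:
By the outcome, as a careful person would: the job done as asked, in the order asked, and still so for the second after the job is handed in, with the robot touching nothing.
It also fails if it takes over 67 s, if anything falls off the work surface, if the arm or the gripper's body presses on something with over 40 N, if the wrist force passes 120 N, or if a joint passes its speed limit or range.

## Working session

There is one attempt and no reset: what is moved stays moved. The work goes in short steps, Python scripts to look and compute and a tool call to move; the robot and the scene stay as the last step left them, time stands still between calls to the robot, and variables do not carry over. Pictures are saved under pics/ and viewed, and the job is handed in when it is done.

Besides the shell and the picture viewer there is one more tool, called after "Request:" by a JSON object that holds its "op" and its "data". send_rows: Moves the arm, as the interface text tells. Its arguments: {"type":"object","properties":{"motion":{"type":"array","items":{"type":"array","items":{"type":"number"}}},"grip_force":{"type":"number"}},"required":["motion"]}

```bash
ls; mkdir -p pics
python3 - <<'E'
from plant import *
import cv2,numpy as np
s=read_state();print({k:np.round(v,3) for k,v in s.items()})
ims=[]
for n in ['scene','top']:
    c=camera(n);cv2.imwrite(f'pics/{n}0.png',c['color'][:,:,::-1])
    print(n,c['fx'],c['cx'],c['cy'],np.round(c['pose'],3).tolist(),[k for k in c])
    for t in ['handle','chart_board','stand','catch_pivot','end_stop','rack','cup_mid','pill_box_mid']:
        r=search_frame(c,t);print(t,[(np.round(x['box']).tolist(),round(x['confidence'],2)) for x in r[:2]])
E
```

```text
pics
{'t': np.float64(0.0), 'joint_positions': array([ 1.069,  0.182,  1.608,  0.   ,  1.354, -0.206]), 'qd': array([ 0.001,  0.001,  0.001,  0.   , -0.001, -0.001]), 'joint_efforts': array([-0.0000e+00, -4.4489e+01, -3.5133e+01, -0.0000e+00,  9.0000e-03,
        0.0000e+00]), 'tool_pos': array([0.167, 0.55 , 0.404]), 'tcp_rot': array([-4.630e-01, -3.107e+00,  3.000e-03]), 'contact_force': array([ 0.23 , -0.519, -0.517]), 'torque': array([-0.062,  0.003, -0.024]), 'width': np.float64(0.086)}
scene 441.4123951937177 258.53493985598783 182.90469874217425 [[-0.708, -0.521, 0.476, 1.206], [0.706, -0.529, 0.471, 0.529], [0.006, 0.67, 0.743, 1.076], [0.0, 0.0, 0.0, 1.0]] ['color', 'z_map', 'fx', 'fy', 'cx', 'cy', 'pose', 'shot']
handle [([220.0, 160.0, 106.0, 111.0], 0.97)]
chart_board [([215.0, 156.0, 114.0, 114.0], 0.6)]
stand [([204.0, 158.0, 139.0, 146.0], 0.92)]
catch_pivot [([202.0, 157.0, 140.0, 148.0], 0.93), ([287.0, 290.0, 29.0, 36.0], 0.58)]
end_stop [([220.0, 197.0, 0.0, 5.0], 0.47)]
rack [([161.0, 52.0, 87.0, 106.0], 0.76)]
cup_mid [([289.0, 289.0, 27.0, 38.0], 0.79)]
pill_box_mid [([327.0, 284.0, 29.0, 37.0], 0.63)]
top 353.6286737165938 256.39510107865607 186.74163206020975 [[0.005, 0.997, -0.082, 0.509], [-1.0, 0.005, -0.005, -0.073], [-0.004, 0.082, 0.997, 1.241], [0.0, 0.0, 0.0, 1.0]] ['color', 'z_map', 'fx', 'fy', 'cx', 'cy', 'pose', 'shot']
handle [([186.0, 138.0, 102.0, 88.0], 0.94)]
chart_board [([193.0, 137.0, 95.0, 92.0], 0.95)]
stand [([171.0, 127.0, 130.0, 109.0], 0.58)]
catch_pivot [([172.0, 120.0, 129.0, 115.0], 0.58)]
end_stop []
rack [([334.0, 199.0, 109.0, 70.0], 0.88)]
cup_mid [([150.0, 131.0, 22.0, 18.0], 0.72), ([172.0, 126.0, 130.0, 108.0], 0.45)]
pill_box_mid [([144.0, 162.0, 12.0, 17.0], 0.79)]
```

Run:
```python
import cv2
for n in ['scene','top']:
    a=cv2.imread(f'pics/{n}0.png')
    x0,y0,w,h=(140,40,230,300) if n=='scene' else (120,90,340,200)
    s=590/h if n=='scene' else 2.3
    cv2.imwrite(f'pics/{n}0c.png',cv2.resize(a[y0:y0+h,x0:x0+w],None,fx=s,fy=s,interpolation=cv2.INTER_CUBIC))
```

```text
(no output)
```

View pics/scene0c.png

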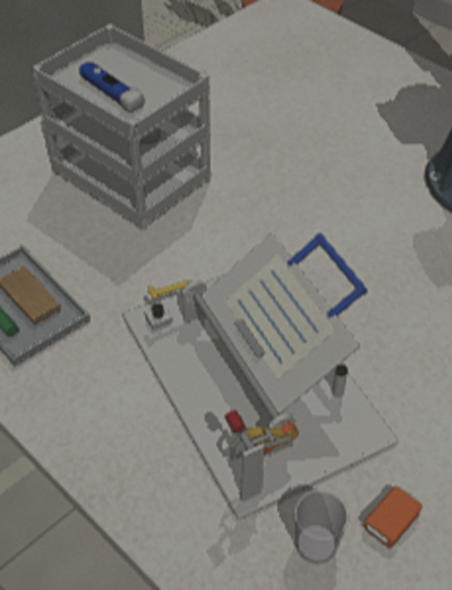

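View pics/top0c.png

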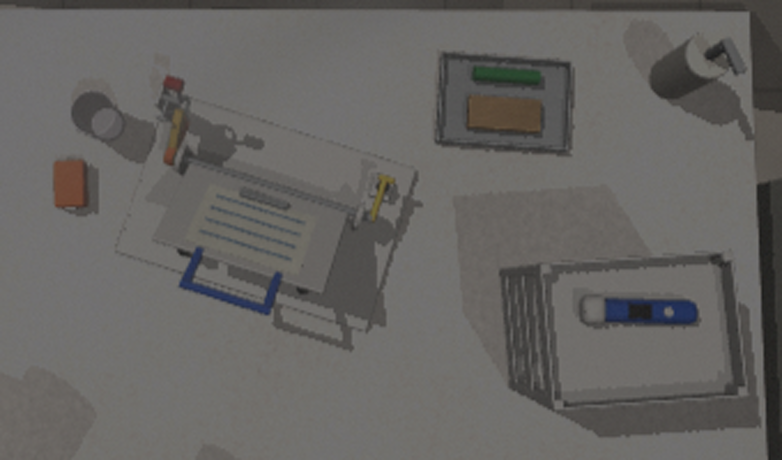

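The scene view shows the board with its blue handle (crop px ~330,270) pointing towards the robot, and the red catch bar at crop (235,420). In the top view the handle bar runs from crop (183,285) to (268,310). The rack is well off to the right.

```bash
cat > h.py <<'E'
from plant import *
import cv2,numpy as np
from scipy.spatial.transform import Rotation as R
def pts(c,m):
    v,u=np.nonzero(m&(c['z_map']>0));z=c['z_map'][v,u]
    p=np.c_[(u-c['cx'])/c['fx']*z,-(v-c['cy'])/c['fy']*z,-z]
    return p@c['pose'][:3,:3].T+c['pose'][:3,3],u,v
def blue(c):
    h=cv2.cvtColor(c['color'],cv2.COLOR_RGB2HSV)
    return (h[...,0]>105)&(h[...,0]<130)&(h[...,1]>130)&(h[...,2]>40)
def boxm(b,shape=(384,512),pad=3):
    m=np.zeros(shape,bool);x,y,w,h=[int(round(t)) for t in b];m[max(0,y-pad):y+h+pad,max(0,x-pad):x+w+pad]=1;return m
E
python3 - <<'E'
from h import *
for n in ['scene','top']:
    c=camera(n)
    b=search_frame(c,'handle')[0]['box']
    m=blue(c)&boxm(b)
    P,u,v=pts(c,m)
    print(n,'blue',len(P),P.min(0).round(3),P.max(0).round(3))
    np.save(f'{n}_blue.npy',P)
    r=cut_out(c,'chart_board')
    M=r[0]['region']&~cv2.dilate(blue(c).astype(np.uint8),np.ones((5,5))).astype(bool)
    M=cv2.erode(M.astype(np.uint8),np.ones((5,5))).astype(bool)
    Q,_,_=pts(c,M); 
    # RANSAC plane
    rng=np.random.default_rng(0);best=0
    for i in range(500):
        a=Q[rng.choice(len(Q),3)];nn=np.cross(a[1]-a[0],a[2]-a[0]);L=np.linalg.norm(nn)
        if L<1e-6: continue
        nn/=L;d=abs((Q-a[0])@nn)<.003
        if d.sum()>best:best=d.sum();k=d
    q=Q[k];mu=q.mean(0);nn=np.linalg.svd(q-mu)[2][2];nn*=np.sign(nn[2])
    print('plane',len(Q),best,nn.round(3),'tilt',np.degrees(np.arccos(nn[2])),'yaw',np.degrees(np.arctan2(nn[1],nn[0])),mu.round(3),q.min(0).round(3),q.max(0).round(3))
    # bar: points farthest from hinge, along slope
    s=np.array([-nn[0]*nn[2],-nn[1]*nn[2],nn[0]**2+nn[1]**2]);s*=np.sign(s[2]);s/=np.linalg.norm(s)
    y=np.cross(nn,-s)
    d=P@s; hb=P[(d>np.percentile(d,98)-.014)]
    print('s',s.round(3),'y',y.round(3),'bar',len(hb),np.median(hb,0).round(4),'yrange',np.percentile(hb@y,[1,99]).round(3),'d',np.percentile(d,[2,50,98]).round(3))
    ym=np.percentile(hb@y,[1,99]).mean()
    print('bar centre', (np.median(hb,0)+(ym-np.median(hb@y))*y).round(4), 'normal off', np.median((hb-mu)@nn))
E
```

```text
scene blue 185 [ 0.487 -0.022  0.158] [0.568 0.102 0.196]
plane 3334 2707 [ 0.531 -0.166  0.831] tilt 33.78191750143218 yaw -17.366431609148258 [0.609 0.022 0.119] [ 0.521 -0.108  0.077] [0.71  0.143 0.16 ]
s [-0.793  0.248  0.556] y [0.298 0.954 0.   ] bar 98 [0.5065 0.0501 0.1904] yrange [0.137 0.254] d [-0.338 -0.292 -0.281]
bar centre [0.5056 0.0472 0.1904] normal off 0.0008113960716830459
top blue 217 [ 0.474 -0.541  0.22 ] [ 0.497 -0.432  0.232]
plane 2508 2163 [ 0.535 -0.172  0.827] tilt 34.173383324192336 yaw -17.80641775944939 [0.6   0.015 0.122] [ 0.515 -0.149  0.077] [0.698 0.138 0.163]
s [-0.788  0.253  0.562] y [ 0.306  0.952 -0.   ] bar 68 [ 0.4841 -0.4458  0.2272] yrange [-0.329 -0.262] d [-0.397 -0.381 -0.36 ]
bar centre [ 0.4782 -0.4642  0.2272] normal off 0.10446909572158161
```

```bash
cat >> h.py <<'E'
YAW=np.radians(-17.5)
def target_rot(yaw=YAW,pitch=0):
    y=np.array([np.cos(yaw),np.sin(yaw),0]);z=np.array([0,0,-1.]);x=np.cross(y,z)
    return R.from_matrix(np.c_[x,y,z])*R.from_rotvec([pitch,0,0])
def plan(p1,r1,n,w,p0=None,r0=None):
    s=read_state();p=np.array(s['tool_pos'] if p0 is None else p0);r=R.from_rotvec(s['tcp_rot']) if r0 is None else r0
    d=(r.inv()*r1).as_rotvec();rows=[]
    st=(np.array(p1)-p)/n
    for i in range(n):
        rows.append(list(np.round(r.inv().apply(st)*100,2))+list(np.round(np.degrees(d)/5/n,2))+[w]);r=r*R.from_rotvec(d/n)
    return rows
E
python3 - <<'E'
from h import *
for r in plan([.503,.048,.40],target_rot(),12,3.0): print([float(x) for x in r])
E
```

```text
[-3.89, -3.19, 0.04, -0.0, 0.0, 1.51, 3.0]
[-4.28, -2.65, 0.04, -0.0, 0.0, 1.51, 3.0]
[-4.59, -2.06, 0.04, -0.0, 0.0, 1.51, 3.0]
[-4.82, -1.44, 0.04, -0.0, 0.0, 1.51, 3.0]
[-4.97, -0.8, 0.04, -0.0, 0.0, 1.51, 3.0]
[-5.03, -0.14, 0.04, -0.0, 0.0, 1.51, 3.0]
[-5.0, 0.52, 0.04, -0.0, 0.0, 1.51, 3.0]
[-4.89, 1.18, 0.04, -0.0, 0.0, 1.51, 3.0]
[-4.7, 1.81, 0.04, -0.0, 0.0, 1.51, 3.0]
[-4.42, 2.41, 0.04, -0.0, 0.0, 1.51, 3.0]
[-4.06, 2.97, 0.04, -0.0, 0.0, 1.51, 3.0]
[-3.64, 3.48, 0.04, -0.0, 0.0, 1.51, 3.0]
```

Request:
{"op": "send_rows", "data": {"motion": [[-3.9,-3.2,0,0,0,1.5,3],[-4.3,-2.65,0,0,0,1.5,3],[-4.6,-2.1,0,0,0,1.5,3],[-4.8,-1.4,0,0,0,1.5,3],[-5,-0.8,0,0,0,1.5,3],[-5,-0.1,0,0,0,1.5,3],[-5,0.5,0,0,0,1.5,3],[-4.9,1.2,0,0,0,1.5,3],[-4.7,1.8,0,0,0,1.5,3],[-4.4,2.4,0,0,0,1.5,3]]}}

```text
t: 2.45
tool_pos: [0.4481, 0.1179, 0.4066]
tcp_rot: [2.296, 2.141, 0.011]
contact_force: [0.2, 0.3, -0.3]
width: 0.0299
```

Run:
```python
from h import *
for r in plan([.503,.048,.40],target_rot(),6,3.0): print([float(x) for x in r])
s=read_state();print(s['t'],s['contact_force'])
```

```text
[-1.1, 0.99, 0.11, 0.01, -0.01, 0.45, 3.0]
[-1.06, 1.03, 0.11, 0.01, -0.01, 0.45, 3.0]
[-1.02, 1.08, 0.11, 0.01, -0.01, 0.45, 3.0]
[-0.97, 1.12, 0.11, 0.01, -0.01, 0.45, 3.0]
[-0.93, 1.15, 0.11, 0.01, -0.01, 0.45, 3.0]
[-0.88, 1.19, 0.11, 0.01, -0.01, 0.45, 3.0]
2.45 [ 0.1672059   0.32126468 -0.33947993]
```

Request:
{"op": "send_rows", "data": {"motion": [[-2.2,2,0.2,0,0,0.9,3],[-2,2.2,0.2,0,0,0.9,3],[-1.8,2.3,0.2,0,0,0.9,3],[0,0,0,0,0,0,3],[0,0,0,0,0,0,3]]}}

```text
t: 3.08
tool_pos: [0.5062, 0.0427, 0.4011]
tcp_rot: [2.545, 1.838, 0.013]
contact_force: [-0.1, 0.2, -0.5]
width: 0.0301
```

Run:
```python
from h import *
s=read_state();print(s['tool_pos'],s['contact_force'],R.from_rotvec(s['tcp_rot']).as_matrix().round(3).tolist())
c=camera('wrist');cv2.imwrite('pics/w1.png',c['color'][:,:,::-1]);print(c['pose'].round(3).tolist())
m=blue(c)
P,u,v=pts(c,m);k=(P[:,2]>.1)&(P[:,2]<.25);P=P[k];print(len(P),P.min(0).round(3),P.max(0).round(3))
np.save('wb.npy',P)
```

```text
[0.50621985 0.04274296 0.40105823] [-0.06052487  0.22475487 -0.45907022] [[0.314, 0.949, 0.008], [0.949, -0.314, 0.003], [0.005, 0.007, -1.0]]
[[0.949, 0.302, 0.09, 0.532], [-0.315, 0.904, 0.29, 0.118], [0.006, -0.303, 0.953, 0.37], [0.0, 0.0, 0.0, 1.0]]
3870 [ 0.479 -0.02   0.156] [0.568 0.104 0.241]
```

View pics/w1.png

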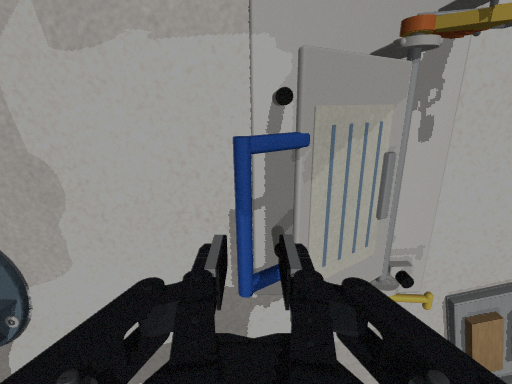

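The wrist view shows the bar vertical in the image at x≈243 px (y 137 to 295), lying between the two open fingers (x≈222 and 283). Next I'll fit its axis.

Run:
```python
from h import *
c=camera('wrist')
m=cv2.erode(blue(c).astype(np.uint8),np.ones((3,3))).astype(bool)
P,u,v=pts(c,m);k=(P[:,2]>.14)&(P[:,2]<.21)&(u>225)&(u<315)&(v<300);P=P[k];u=u[k];v=v[k]
b=P[(u<254)&(v>155)&(v<290)]
mu=b.mean(0);U=np.linalg.svd(b-mu)[2];y=U[0]*np.sign(U[0][1]);print('bar dir',y.round(4),'yaw',np.degrees(np.arctan2(-y[0],y[1])),mu.round(4),b[:,2].max())
# ends: arms direction points
full=P[(u<254)];t=(full-mu)@y;print('ext',np.percentile(t,[0.5,99.5]))
# fit cylinder axis
from scipy.optimize import least_squares
yy=np.array([y[0],y[1],0]);yy/=np.linalg.norm(yy)
def f(p):
    d=np.array([p[0],p[1]]) # offset in perp horizontal, z
    xh=np.array([yy[1],-yy[0],0]);q=b-mu-xh*d[0]-np.array([0,0,1])*d[1]
    return np.hypot(q@xh,q[:,2]-0)-.006
r=least_squares(f,[0,-.005],loss='soft_l1',f_scale=.001);xh=np.array([yy[1],-yy[0],0]);C=mu+xh*r.x[0]+np.array([0,0,r.x[1]])
C=C+yy*np.percentile(t,[.5,99.5]).mean()
print('axis mid',C.round(4),'rms',np.sqrt((f(r.x)**2).mean()))
# board plane
h=c['z_map']>0
B=np.zeros((384,512),bool);B[80:200,305:380]=1
Q,_,_=pts(c,B);
for _ in range(4):
    m2=Q.mean(0);n=np.linalg.svd(Q-m2)[2][2];n*=np.sign(n[2]);Q=Q[abs((Q-m2)@n)<.004]
print('plane',n.round(4),np.degrees(np.arccos(n[2])),'yaw',np.degrees(np.arctan2(n[1],n[0])),'bar off',(C-m2)@n)
# red bar
```

```text
bar dir [0.2956 0.9553 0.004 ] yaw -17.194492704814117 [0.5024 0.0447 0.1904] 0.19310250972835663
ext [-0.05922293  0.05985936]
axis mid [0.5022 0.0451 0.1852] rms 0.0005441796995305485
plane [ 0.5302 -0.155   0.8336] 33.5286465882314 yaw -16.297895991288488 bar off -0.0050818199316566455
```

Request:
{"op": "send_rows", "data": {"motion": [[0.1,-0.45,1.0,0,0,-0.2,3],[0,0,1.3,0,0,0,3],[0,0,1.3,0,0,0,3],[0,0,1.3,0,0,0,3],[0,0,1.0,0,0,0,3],[0,0,0,0,0,0,3]], "grip_force": 30}}

```text
t: 3.92
tool_pos: [0.5009, 0.0476, 0.3369]
tcp_rot: [2.525, 1.868, 0.011]
contact_force: [-0.7, 0.8, -0.7]
width: 0.03
```

Run:
```python
from h import *
s=read_state();print(s['tool_pos'],s['contact_force'],R.from_rotvec(s['tcp_rot']).as_matrix().round(3).tolist())
for r in plan([.502,.045,.340],target_rot(np.radians(-17.2)),1,3.0): print([float(x) for x in r])
```

```text
[0.50088659 0.04761646 0.3368842 ] [-0.71010851  0.80627818 -0.66042465] [[0.292, 0.956, 0.006], [0.956, -0.293, 0.004], [0.005, 0.005, -1.0]]
[-0.22, 0.18, -0.31, 0.06, -0.06, 0.04, 3.0]
```

Request:
{"op": "send_rows", "data": {"motion": [[0,0.2,-0.3,0,0,0,3],[0,0,0,0,0,0,1],[0,0,0,0,0,0,0.8],[0,0,0,0,0,0,0.8],[0,0,0,0,0,0,0.8]], "grip_force": 30}}

```text
t: 4.55
tool_pos: [0.5023, 0.0472, 0.3413]
tcp_rot: [-2.525, -1.867, -0.008]
contact_force: [-0.8, -0.7, -1.4]
width: 0.0109
```

Run:
```python
from h import *
c=camera('wrist');cv2.imwrite('pics/w2.png',c['color'][:,:,::-1])
s=read_state();print(s['tool_pos'],s['contact_force'],s['width'])
```

```text
[0.50233034 0.04719087 0.34129393] [-1.59170728 -0.16974664 -0.39133921] 0.011149384847149139
```

View pics/w2.png

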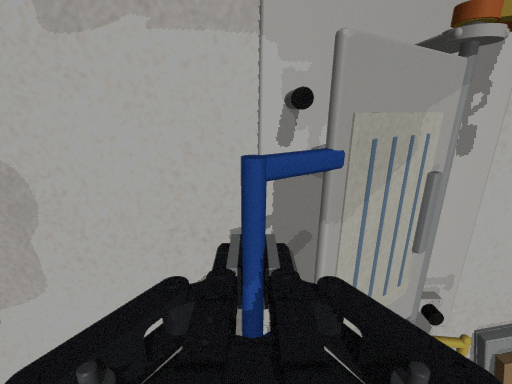

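```bash
cat >> h.py <<'E'
XH=np.array([np.cos(np.radians(-17.2)),np.sin(np.radians(-17.2)),0]);YH=np.array([-XH[1],XH[0],0])
U0=.632;RH=.2;V0=np.array([.5023,.0472,.3413])@YH
def where():
    s=read_state();p=s['tool_pos'];u=p@XH;z=p[2]-.155-.075
    f=s['contact_force'];th=np.arctan2(z,U0-u)
    m=R.from_rotvec(s['tcp_rot']).as_matrix()
    print('t %.2f th %.2f r %.4f v %.4f F tan %.2f rad %.2f v %.2f w %.4f'%(s['t'],np.degrees(th),np.hypot(z,U0-u),p@YH-V0,f@XH*np.sin(th)+f[2]*np.cos(th),-f@XH*np.cos(th)+f[2]*np.sin(th),f@YH,s['width']),'tilt',m[:,2].round(3))
    return p,np.degrees(th),s
def arc(steps,w=.8):
    p,th,s=where();m=R.from_rotvec(s['tcp_rot']).as_matrix();q=p.copy();rz=(R.from_rotvec(s['tcp_rot']).inv()*target_rot(np.radians(-17.2))).as_rotvec()
    for i,d in enumerate(steps):
        th+=d;a=np.radians(th);n=XH*(U0-RH*np.cos(a))+YH*V0+np.array([0,0,.23+RH*np.sin(a)])
        print((m.T@(n-q)*100).round(2).tolist(),np.round(th,1),end=' | ');q=n
    print();print('rot',(np.degrees(rz)/5).round(2))
E
python3 -c "
from h import *
arc([2]*12)"
```

```text
t 4.60 th 33.83 r 0.1999 v 0.0000 F tan -1.14 rad 1.00 v -0.63 w 0.0111 tilt [ 0.003  0.004 -1.   ]
[0.0, 0.39, -0.58] 35.8 | [0.0, 0.42, -0.56] 37.8 | [0.0, 0.44, -0.54] 39.8 | [0.0, 0.46, -0.53] 41.8 | [0.0, 0.48, -0.51] 43.8 | [0.0, 0.49, -0.49] 45.8 | [0.0, 0.51, -0.48] 47.8 | [0.0, 0.53, -0.46] 49.8 | [0.0, 0.54, -0.44] 51.8 | [0.0, 0.56, -0.42] 53.8 | [0.0, 0.57, -0.4] 55.8 | [0.0, 0.59, -0.38] 57.8 | 
rot [ 0.02 -0.06  0.04]
```

Request:
{"op": "send_rows", "data": {"motion": [[0,0.4,-0.58,0,0,0,0.8],[0,0.42,-0.56,0,0,0,0.8],[0,0.44,-0.54,0,0,0,0.8],[0,0.46,-0.53,0,0,0,0.8],[0,0.48,-0.51,0,0,0,0.8]]}}

```text
t: 5.22
tool_pos: [0.5241, 0.0404, 0.3697]
tcp_rot: [-2.523, -1.866, -0.005]
contact_force: [-4.4, 1.3, 0.9]
width: 0.0106
```

```bash
python3 -c "
from h import *
arc([2]*8)"
```

```text
t 5.22 th 44.27 r 0.2001 v -0.0001 F tan -2.50 rad 3.92 v -0.07 w 0.0106 tilt [ 0.     0.005 -1.   ]
[0.01, 0.5, -0.48] 46.3 | [0.0, 0.51, -0.47] 48.3 | [0.0, 0.53, -0.46] 50.3 | [0.0, 0.54, -0.44] 52.3 | [0.0, 0.56, -0.42] 54.3 | [0.0, 0.57, -0.4] 56.3 | [0.0, 0.59, -0.38] 58.3 | [-0.0, 0.6, -0.36] 60.3 | 
rot [-0.02 -0.06  0.04]
```

Request:
{"op": "send_rows", "data": {"motion": [[0,0.5,-0.48,0,0,0,0.8],[0,0.51,-0.47,0,0,0,0.8],[0,0.53,-0.46,0,0,0,0.8],[0,0.54,-0.44,0,0,0,0.8],[0,0.56,-0.42,0,0,0,0.8],[0,0.57,-0.4,0,0,0,0.8],[0,0.59,-0.38,0,0,0,0.8],[0,0,0,0,0,0,0.8]]}}

```text
t: 6.22
tool_pos: [0.5635, 0.028, 0.404]
tcp_rot: [-2.524, -1.866, -0.006]
contact_force: [-2.6, -0.0, 2.4]
width: 0.0108
```

```bash
python3 -c "
from h import *
arc([.8]*10)"
```

```text
t 6.22 th 59.64 r 0.2017 v -0.0002 F tan -0.94 rad 3.29 v -0.81 w 0.0108 tilt [ 0.002  0.005 -1.   ]
[0.02, 0.33, 0.01] 60.4 | [-0.0, 0.24, -0.14] 61.2 | [-0.0, 0.25, -0.13] 62.0 | [-0.0, 0.25, -0.13] 62.8 | [-0.0, 0.25, -0.13] 63.6 | [-0.0, 0.25, -0.12] 64.4 | [-0.0, 0.25, -0.12] 65.2 | [-0.0, 0.25, -0.12] 66.0 | [-0.0, 0.26, -0.11] 66.8 | [-0.0, 0.26, -0.11] 67.6 | 
rot [ 0.   -0.06  0.03]
```

```bash
cat >> h.py <<'E'
def red(tag):
    for n in ['scene','top']:
        c=camera(n);h=cv2.cvtColor(c['color'],cv2.COLOR_RGB2HSV)
        m=((h[...,0]<6)|(h[...,0]>174))&(h[...,1]>150)&(h[...,2]>60)
        P,u,v=pts(c,m);k=(P[:,2]>.13)&(P[:,2]<.2)&(np.hypot(P[:,0]-.69,P[:,1]-.12)<.12)
        if k.sum()>3:
            q=P[k].mean(0);print(n,'red',k.sum(),q.round(3),'stand x %.4f y %.4f'%((q@XH)-U0,q@YH),'px',u[k].mean().round(1),v[k].mean().round(1))
        else: print(n,'no red')
        if tag: cv2.imwrite(f'pics/{tag}_{n}.png',c['color'][:,:,::-1])
E
sed -i 's/^U0=.632;RH=.2;/U0=.632;RH=.2018;/' h.py
python3 - <<'E'
from h import *
red('r0')
a=cv2.imread('pics/r0_scene.png')[130:330,190:370];b=cv2.imread('pics/r0_top.png')[100:260,140:310]
cv2.imwrite('pics/r0c.png',np.hstack([cv2.resize(a,(390,430)),cv2.resize(b,(400,430))]))
E
```

```text
scene red 15 [0.781 0.123 0.179] stand x 0.0778 y 0.3486 px 262.0 251.3
top no red
```

View pics/r0c.png

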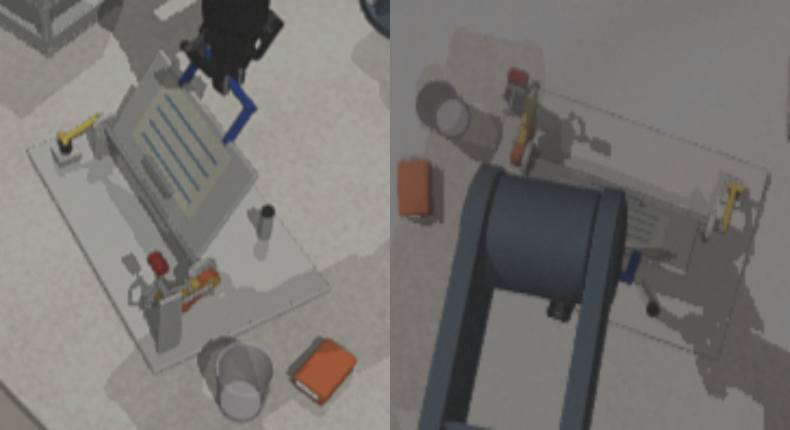

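The left panel (scene view) shows the red bar at px (262,251), leaning away from the handle, so the catch is engaged. The yellow arm at top-left is close to the black stop post.

```bash
sed -i "s/for n in \['scene','top'\]:\n        c=cam/&/; s/    for n in \['scene','top'\]:/    for n in ['scene']:/" h.py; python3 -c "
from h import *
arc([.8]*10)"
```

```text
t 6.33 th 59.46 r 0.2016 v -0.0002 F tan -1.88 rad 4.85 v -0.97 w 0.0111 tilt [ 0.001  0.005 -1.   ]
[0.02, 0.24, -0.15] 60.3 | [-0.0, 0.25, -0.14] 61.1 | [-0.0, 0.25, -0.13] 61.9 | [-0.0, 0.25, -0.13] 62.7 | [-0.0, 0.25, -0.13] 63.5 | [-0.0, 0.25, -0.12] 64.3 | [-0.0, 0.25, -0.12] 65.1 | [-0.0, 0.26, -0.12] 65.9 | [-0.0, 0.26, -0.11] 66.7 | [-0.0, 0.26, -0.11] 67.5 | 
rot [-0.01 -0.05  0.04]
```

Request:
{"op": "send_rows", "data": {"motion": [[0,0.25,-0.14,0,0,0,0.8],[0,0.25,-0.14,0,0,0,0.8],[0,0.25,-0.13,0,0,0,0.8]]}}

```text
t: 6.7
tool_pos: [0.5701, 0.0261, 0.408]
tcp_rot: [-2.522, -1.866, -0.004]
contact_force: [-3.8, -0.3, 4.7]
width: 0.0108
```

```bash
python3 -c "
from h import *
red('');arc([.6]*3)"
```

```text
scene red 14 [0.779 0.122 0.18 ] stand x 0.0760 y 0.3467 px 262.3 250.2
t 6.75 th 62.02 r 0.2019 v -0.0002 F tan -1.85 rad 5.50 v -0.77 w 0.0107 tilt [ 0.001  0.004 -1.   ]
[0.02, 0.19, -0.09] 62.6 | [-0.0, 0.19, -0.1] 63.2 | [-0.0, 0.19, -0.09] 63.8 | 
rot [-0.01 -0.05  0.04]
```

Request:
{"op": "send_rows", "data": {"motion": [[0,0.18,-0.18,0,0,0,0.8],[0,0.19,-0.13,0,0,0,0.8]]}}

```text
t: 7.0
tool_pos: [0.5744, 0.0247, 0.4107]
tcp_rot: [-2.523, -1.866, -0.005]
contact_force: [-2.1, -0.3, 0.3]
width: 0.011
```

```bash
sed -i 's/RH=.2018/RH=.203/' h.py; python3 -c "
from h import *
red('');arc([.6]*3)"
```

```text
scene red 14 [0.777 0.123 0.18 ] stand x 0.0737 y 0.3471 px 263.2 250.0
t 7.05 th 63.43 r 0.2022 v -0.0002 F tan -0.70 rad 0.60 v -0.32 w 0.0110 tilt [ 0.001  0.004 -1.   ]
[0.02, 0.15, -0.17] 64.0 | [-0.0, 0.19, -0.09] 64.6 | [-0.0, 0.19, -0.09] 65.2 | 
rot [-0.   -0.05  0.04]
```

Request:
{"op": "send_rows", "data": {"motion": [[0,0.19,-0.12,0,0,0,0.8],[0,0.19,-0.1,0,0,0,0.8]]}}

```text
t: 7.3
tool_pos: [0.5783, 0.0234, 0.4129]
tcp_rot: [-2.523, -1.866, -0.005]
contact_force: [-2.4, 0.2, 1.6]
width: 0.0106
```

```bash
python3 -c "
from h import *
red('');arc([.6]*3)"
```

```text
scene red 15 [0.773 0.126 0.18 ] stand x 0.0693 y 0.3494 px 265.3 249.9
t 7.35 th 64.78 r 0.2024 v -0.0002 F tan -2.00 rad 2.43 v -0.68 w 0.0106 tilt [ 0.001  0.004 -1.   ]
[0.02, 0.17, -0.15] 65.4 | [-0.0, 0.19, -0.09] 66.0 | [-0.0, 0.19, -0.09] 66.6 | 
rot [-0.   -0.05  0.04]
```

Request:
{"op": "send_rows", "data": {"motion": [[0,0.19,-0.12,0,0,0,0.8],[0,0.19,-0.1,0,0,0,0.8]]}}

```text
t: 7.6
tool_pos: [0.5821, 0.0223, 0.4148]
tcp_rot: [-2.522, -1.866, -0.004]
contact_force: [-3.7, 0.8, 1.1]
width: 0.0108
```

```bash
python3 -c "
from h import *
red('');arc([.6]*3)"
```

```text
scene red 13 [0.766 0.126 0.178] stand x 0.0622 y 0.3469 px 267.4 248.5
t 7.65 th 65.98 r 0.2024 v -0.0002 F tan -3.27 rad 2.34 v -0.28 w 0.0109 tilt [-0.     0.005 -1.   ]
[0.02, 0.17, -0.14] 66.6 | [-0.0, 0.2, -0.08] 67.2 | [-0.0, 0.2, -0.08] 67.8 | 
rot [-0.02 -0.05  0.04]
```

Request:
{"op": "send_rows", "data": {"motion": [[0,0.19,-0.11,0,0,0,0.8],[0,0.2,-0.09,0,0,0,0.8]]}}

```text
t: 7.9
tool_pos: [0.5852, 0.0214, 0.4159]
tcp_rot: [-2.519, -1.864, 0.001]
contact_force: [-8.3, 1.6, 0.9]
width: 0.0105
```

```bash
python3 -c "
from h import *
red('');arc([.6]*3)"
```

```text
scene red 16 [0.765 0.126 0.177] stand x 0.0617 y 0.3470 px 267.6 248.6
t 7.95 th 66.92 r 0.2022 v -0.0001 F tan -6.39 rad 2.44 v -0.28 w 0.0107 tilt [-0.005  0.006 -1.   ]
[0.01, 0.16, -0.16] 67.5 | [-0.0, 0.2, -0.08] 68.1 | [-0.0, 0.2, -0.08] 68.7 | 
rot [-0.07 -0.05  0.04]
```

Run:
```python
from h import *
red('r1')
a=cv2.imread('pics/r0_scene.png')[150:310,195:335];b=cv2.imread('pics/r1_scene.png')[150:310,195:335]
cv2.imwrite('pics/r1c.png',np.hstack([cv2.resize(x,(395,450),interpolation=2) for x in(a,b)]))
```

```text
scene red 16 [0.766 0.127 0.179] stand x 0.0618 y 0.3478 px 267.7 248.6
```

View pics/r1c.png

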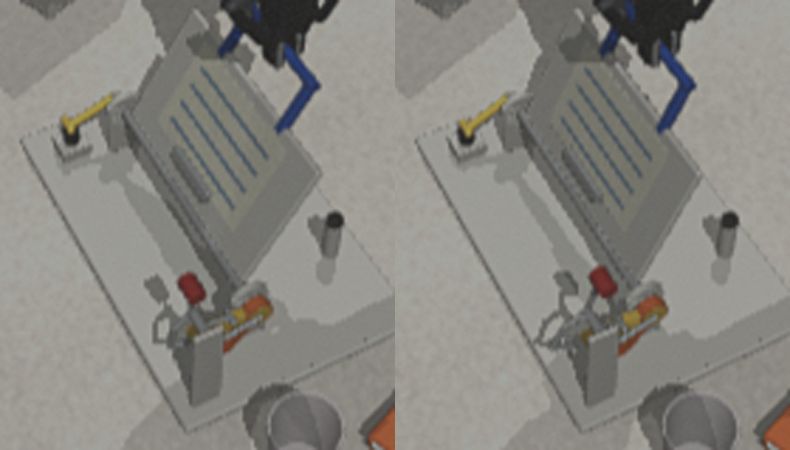

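Tangential force rose to about 6 N while the red bar stopped moving. It has tipped to the handle side (right panel), and the yellow arm rests on the post. So that is the let-go followed by the stop, and I can back off and check the catch stays off.

```bash
python3 -c "
from h import *
import h
h.RH=.2022
arc([-1]+[-1.5]*11)"
```

```text
t 8.00 th 66.89 r 0.2021 v -0.0001 F tan -5.59 rad 2.65 v -0.33 w 0.0104 tilt [-0.005  0.006 -1.   ]
[0.01, -0.32, 0.14] 65.9 | [0.0, -0.48, 0.23] 64.4 | [0.0, -0.47, 0.24] 62.9 | [0.0, -0.47, 0.25] 61.4 | [0.0, -0.46, 0.26] 59.9 | [0.0, -0.45, 0.27] 58.4 | [0.0, -0.45, 0.29] 56.9 | [0.0, -0.44, 0.3] 55.4 | [0.0, -0.43, 0.31] 53.9 | [0.0, -0.42, 0.32] 52.4 | [0.0, -0.41, 0.33] 50.9 | [-0.0, -0.4, 0.34] 49.4 | 
rot [-0.07 -0.05  0.04]
```

Request:
{"op": "send_rows", "data": {"motion": [[0,-0.32,0.14,0,0,0,0.8],[0,-0.48,0.23,0,0,0,0.8],[0,-0.47,0.24,0,0,0,0.8],[0,-0.47,0.25,0,0,0,0.8],[0,-0.46,0.26,0,0,0,0.8]]}}

```text
t: 8.62
tool_pos: [0.5647, 0.0277, 0.4058]
tcp_rot: [-2.525, -1.867, -0.008]
contact_force: [0.6, -0.3, -0.5]
width: 0.0108
```

```bash
python3 -c "
from h import *
import h
h.RH=.2016
red('')
arc([-1.5]*11)"
```

```text
scene red 16 [0.766 0.127 0.178] stand x 0.0624 y 0.3476 px 267.4 248.6
t 8.68 th 59.99 r 0.2025 v -0.0002 F tan 0.84 rad 0.42 v -0.13 w 0.0106 tilt [ 0.002  0.004 -1.   ]
[0.02, -0.41, 0.35] 58.5 | [0.0, -0.45, 0.28] 57.0 | [-0.0, -0.44, 0.29] 55.5 | [-0.0, -0.43, 0.3] 54.0 | [-0.0, -0.42, 0.32] 52.5 | [-0.0, -0.41, 0.33] 51.0 | [-0.0, -0.41, 0.34] 49.5 | [-0.0, -0.4, 0.35] 48.0 | [-0.0, -0.39, 0.36] 46.5 | [-0.0, -0.38, 0.37] 45.0 | [-0.0, -0.37, 0.38] 43.5 | 
rot [ 0.01 -0.05  0.04]
```

The red bar stays at the let-go side, so I'll keep lowering.

Request:
{"op": "send_rows", "data": {"motion": [[0,-0.44,0.3,0,0,0,0.8],[0,-0.45,0.29,0,0,0,0.8],[0,-0.44,0.3,0,0,0,0.8],[0,-0.43,0.31,0,0,0,0.8],[0,-0.42,0.32,0,0,0,0.8],[0,-0.41,0.33,0,0,0,0.8],[0,-0.41,0.34,0,0,0,0.8],[0,-0.4,0.35,0,0,0,0.8]]}}

```text
t: 9.68
tool_pos: [0.5295, 0.0387, 0.3788]
tcp_rot: [-2.524, -1.867, -0.008]
contact_force: [0.7, 0.1, -1.2]
width: 0.0107
```

```bash
python3 -c "
from h import *
import h
h.RH=.201
arc([-1.5]*12)"
```

```text
t 9.68 th 47.24 r 0.2026 v -0.0001 F tan -0.29 rad -1.33 v 0.31 w 0.0107 tilt [ 0.003  0.004 -1.   ]
[0.01, -0.27, 0.48] 45.7 | [-0.0, -0.37, 0.37] 44.2 | [-0.0, -0.36, 0.38] 42.7 | [-0.0, -0.35, 0.39] 41.2 | [-0.0, -0.34, 0.4] 39.7 | [-0.0, -0.33, 0.41] 38.2 | [-0.0, -0.32, 0.42] 36.7 | [-0.0, -0.31, 0.43] 35.2 | [-0.0, -0.3, 0.43] 33.7 | [-0.0, -0.29, 0.44] 32.2 | [-0.0, -0.28, 0.45] 30.7 | [-0.0, -0.26, 0.46] 29.2 | 
rot [ 0.02 -0.06  0.04]
```

Request:
{"op": "send_rows", "data": {"motion": [[0,-0.32,0.43,0,0,0,0.8],[0,-0.35,0.4,0,0,0,0.8],[0,-0.36,0.38,0,0,0,0.8],[0,-0.35,0.39,0,0,0,0.8],[0,-0.34,0.4,0,0,0,0.8],[0,-0.33,0.41,0,0,0,0.8],[0,-0.32,0.42,0,0,0,0.8],[0,-0.31,0.43,0,0,0,0.8],[0,-0.3,0.43,0,0,0,0.8]]}}

```text
t: 10.8
tool_pos: [0.499, 0.0482, 0.339]
tcp_rot: [-2.524, -1.867, -0.007]
contact_force: [1.6, -0.5, -0.7]
width: 0.0106
```

```bash
python3 -c "
from h import *
import h
h.RH=.2005
red('')
arc([-1.5]*12)"
```

```text
scene red 29 [0.766 0.128 0.179] stand x 0.0623 y 0.3487 px 267.7 248.9
t 10.85 th 32.52 r 0.2016 v 0.0000 F tan -1.04 rad -3.51 v 1.32 w 0.0105 tilt [ 0.002  0.005 -1.   ]
[-0.0, -0.19, 0.5] 31.0 | [-0.0, -0.26, 0.45] 29.5 | [-0.0, -0.25, 0.46] 28.0 | [-0.0, -0.24, 0.47] 26.5 | [-0.0, -0.23, 0.47] 25.0 | [-0.0, -0.22, 0.48] 23.5 | [-0.0, -0.2, 0.48] 22.0 | [-0.0, -0.19, 0.49] 20.5 | [-0.0, -0.18, 0.49] 19.0 | [-0.0, -0.16, 0.5] 17.5 | [-0.0, -0.15, 0.5] 16.0 | [-0.0, -0.14, 0.51] 14.5 | 
rot [ 0.   -0.06  0.04]
```

Request:
{"op": "send_rows", "data": {"motion": [[0,-0.18,0.5,0,0,0,0.8],[0,-0.23,0.47,0,0,0,0.8],[0,-0.24,0.46,0,0,0,0.8],[0,-0.24,0.47,0,0,0,0.8],[0,-0.23,0.47,0,0,0,0.8],[0,-0.22,0.48,0,0,0,0.8],[0,-0.2,0.48,0,0,0,0.8],[0,-0.19,0.49,0,0,0,0.8]]}}

```text
t: 11.85
tool_pos: [0.4808, 0.054, 0.2977]
tcp_rot: [-2.523, -1.867, -0.006]
contact_force: [-1.1, -0.2, 1.0]
width: 0.0108
```

```bash
python3 -c "
from h import *
import h
h.RH=.2
arc([-1.5]*12)"
```

```text
t 11.85 th 19.75 r 0.2005 v 0.0001 F tan 0.63 rad 1.26 v -0.54 w 0.0108 tilt [ 0.001  0.005 -1.   ]
[-0.02, -0.13, 0.51] 18.2 | [-0.0, -0.16, 0.5] 16.7 | [-0.0, -0.14, 0.5] 15.2 | [-0.0, -0.13, 0.51] 13.7 | [-0.0, -0.12, 0.51] 12.2 | [-0.0, -0.1, 0.51] 10.7 | [-0.0, -0.09, 0.52] 9.2 | [-0.0, -0.08, 0.52] 7.7 | [-0.0, -0.06, 0.52] 6.2 | [-0.0, -0.05, 0.52] 4.7 | [-0.0, -0.04, 0.52] 3.2 | [-0.0, -0.02, 0.52] 1.7 | 
rot [-0.01 -0.06  0.04]
```

Request:
{"op": "send_rows", "data": {"motion": [[0,-0.16,0.51,0,0,0,0.8],[0,-0.16,0.5,0,0,0,0.8],[0,-0.14,0.5,0,0,0,0.8],[0,-0.13,0.51,0,0,0,0.8],[0,-0.12,0.51,0,0,0,0.8],[0,-0.1,0.51,0,0,0,0.8],[0,-0.09,0.52,0,0,0,0.8],[0,-0.08,0.52,0,0,0,0.8]]}}

```text
t: 12.85
tool_pos: [0.4712, 0.057, 0.2543]
tcp_rot: [-2.524, -1.867, -0.007]
contact_force: [0.3, -0.6, 0.1]
width: 0.0109
```

```bash
python3 -c "
from h import *
import h
h.RH=.2
red('')
arc([-1]*8)"
```

```text
scene red 34 [0.782 0.123 0.18 ] stand x 0.0783 y 0.3483 px 261.8 251.1
t 12.90 th 6.81 r 0.2003 v 0.0002 F tan -1.17 rad -2.81 v 0.83 w 0.0106 tilt [ 0.002  0.004 -1.   ]
[-0.02, -0.01, 0.35] 5.8 | [-0.0, -0.03, 0.35] 4.8 | [-0.0, -0.03, 0.35] 3.8 | [-0.0, -0.02, 0.35] 2.8 | [-0.0, -0.01, 0.35] 1.8 | [-0.0, -0.01, 0.35] 0.8 | [-0.0, -0.0, 0.35] -0.2 | [-0.0, 0.0, 0.35] -1.2 | 
rot [ 0.01 -0.06  0.04]
```

The red bar is back at px 262, so the catch has engaged again. I'll continue slowly to fully flat, watching for contact.

Request:
{"op": "send_rows", "data": {"motion": [[0,0,0.35,0,0,0,0.8],[0,0.0,0.35,0,0,0,0.8],[0,-0.02,0.35,0,0,0,0.8]]}}

```text
t: 13.28
tool_pos: [0.4705, 0.0573, 0.2424]
tcp_rot: [-2.523, -1.866, -0.005]
contact_force: [0.5, -0.4, 0.6]
width: 0.0109
```

```bash
python3 -c "
from h import *
where()"
```

```text
t 13.28 th 3.55 r 0.1998 v 0.0002 F tan 0.68 rad -0.53 v -0.24 w 0.0109 tilt [ 0.001  0.005 -1.   ]
```

Request:
{"op": "send_rows", "data": {"motion": [[0,-0.01,0.3,0,0,0,0.8],[0,0,0.25,0,0,0,0.8]]}}

```text
t: 13.52
tool_pos: [0.4704, 0.0573, 0.2364]
tcp_rot: [-2.523, -1.866, -0.005]
contact_force: [0.7, -1.1, -0.1]
width: 0.0109
```

```bash
python3 -c "
from h import *
where()"
```

```text
t 13.53 th 1.85 r 0.1997 v 0.0002 F tan -0.03 rad -1.04 v -0.81 w 0.0109 tilt [ 0.001  0.005 -1.   ]
```

Request:
{"op": "send_rows", "data": {"motion": [[0,0,0.25,0,0,0,0.8],[0,0,0.2,0,0,0,0.8]]}}

```text
t: 13.78
tool_pos: [0.4706, 0.0574, 0.2327]
tcp_rot: [-2.523, -1.866, -0.004]
contact_force: [-8.4, 0.3, 25.3]
width: 0.0109
```

Run:
```python
from h import *
where();red('r2')
a=cv2.imread('pics/r2_scene.png')[150:310,195:335]
cv2.imwrite('pics/r2c.png',cv2.resize(a,(500,570),interpolation=2))
```

```text
t 13.78 th 0.76 r 0.1994 v 0.0003 F tan 25.14 rad 8.47 v -2.24 w 0.0109 tilt [-0.     0.005 -1.   ]
scene red 29 [0.789 0.121 0.177] stand x 0.0864 y 0.3486 px 258.8 253.1
```

View pics/r2c.png

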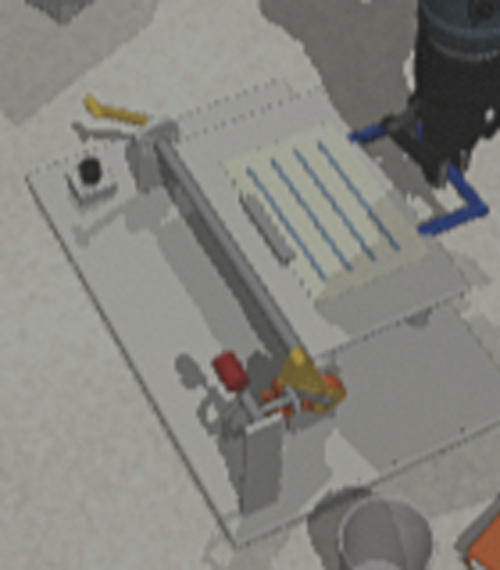

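The board lies flat, firmly on its rest (25 N measured), and the red bar leans to the engaged side. Now I'll lift off and raise it to the lowest notch.

Request:
{"op": "send_rows", "data": {"motion": [[0,0,-0.35,0,0,0,0.8],[0,0.01,-0.45,0,0,0,0.8],[0,0.02,-0.5,0,0,0,0.8],[0,0.04,-0.52,0,0,0,0.8],[0,0.05,-0.52,0,0,0,0.8],[0,0.06,-0.52,0,0,0,0.8],[0,0.08,-0.52,0,0,0,0.8],[0,0.09,-0.52,0,0,0,0.8],[0,0.1,-0.51,0,0,0,0.8]]}}

```text
t: 14.95
tool_pos: [0.4752, 0.0558, 0.2791]
tcp_rot: [-2.523, -1.866, -0.005]
contact_force: [1.4, -0.3, -2.7]
width: 0.0106
```

```bash
python3 -c "
from h import *
import h
h.RH=.2
red('')
arc([1.5]*8)"
```

```text
scene red 32 [0.787 0.122 0.178] stand x 0.0835 y 0.3487 px 259.9 252.4
t 15.00 th 14.36 r 0.2006 v 0.0002 F tan -0.40 rad -0.95 v -0.84 w 0.0107 tilt [ 0.     0.005 -1.   ]
[-0.02, 0.2, -0.49] 15.9 | [0.0, 0.15, -0.5] 17.4 | [0.0, 0.16, -0.5] 18.9 | [0.0, 0.18, -0.49] 20.4 | [0.0, 0.19, -0.49] 21.9 | [0.0, 0.2, -0.48] 23.4 | [0.0, 0.21, -0.48] 24.9 | [0.0, 0.23, -0.47] 26.4 | 
rot [-0.02 -0.05  0.04]
```

Request:
{"op": "send_rows", "data": {"motion": [[0,0.17,-0.49,0,0,0,0.8],[0,0.16,-0.5,0,0,0,0.8],[0,0.16,-0.5,0,0,0,0.8],[0,0.18,-0.49,0,0,0,0.8],[0,0.19,-0.49,0,0,0,0.8]]}}

```text
t: 15.62
tool_pos: [0.4831, 0.0533, 0.3051]
tcp_rot: [-2.52, -1.864, -0.001]
contact_force: [0.6, 0.8, -3.4]
width: 0.0106
```

```bash
python3 -c "
from h import *
import h
h.RH=.2
red('')
arc([.8]*4)"
```

```text
scene red 28 [0.787 0.121 0.179] stand x 0.0838 y 0.3486 px 259.8 252.3
t 15.68 th 22.15 r 0.2009 v 0.0002 F tan -1.55 rad 1.89 v 0.91 w 0.0109 tilt [-0.004  0.006 -1.   ]
[-0.02, 0.19, -0.23] 23.0 | [0.0, 0.11, -0.26] 23.8 | [0.0, 0.11, -0.26] 24.6 | [0.0, 0.12, -0.25] 25.4 | 
rot [-0.06 -0.05  0.04]
```

Request:
{"op": "send_rows", "data": {"motion": [[0,0.11,-0.3,0,0,0,0.8],[0,0,0,0,0,0,0.8],[0,-0.11,0.26,0,0,0,0.8],[0,-0.11,0.26,0,0,0,0.8],[0,-0.1,0.26,0,0,0,0.8]]}}

```text
t: 16.3
tool_pos: [0.4815, 0.0539, 0.3012]
tcp_rot: [-2.521, -1.865, -0.003]
contact_force: [-0.8, -0.5, 1.9]
width: 0.011
```

```bash
python3 -c "
from h import *
red('')
arc([-.4]*4)"
```

```text
scene red 36 [0.79  0.121 0.178] stand x 0.0867 y 0.3493 px 258.8 253.2
t 16.35 th 20.71 r 0.2010 v 0.0002 F tan 2.40 rad 1.97 v 0.33 w 0.0112 tilt [-0.002  0.005 -1.   ]
[-0.02, -0.24, 0.06] 20.3 | [-0.0, -0.05, 0.13] 19.9 | [-0.0, -0.05, 0.13] 19.5 | [-0.0, -0.05, 0.13] 19.1 | 
rot [-0.04 -0.05  0.04]
```

Request:
{"op": "send_rows", "data": {"motion": [[0,-0.05,0.15,0,0,0,0.8],[0,0,0,0,0,0,0.8]]}}

```text
t: 16.6
tool_pos: [0.4811, 0.054, 0.3003]
tcp_rot: [-2.521, -1.866, -0.003]
contact_force: [-3.2, 0.5, 4.2]
width: 0.0107
```

```bash
python3 -c "
from h import *
red('')
arc([-.4]*4)"
```

```text
scene red 28 [0.789 0.12  0.178] stand x 0.0862 y 0.3481 px 258.8 252.8
t 16.65 th 20.47 r 0.2010 v 0.0003 F tan 2.96 rad 4.23 v -1.12 w 0.0108 tilt [-0.001  0.005 -1.   ]
[-0.03, -0.23, 0.07] 20.1 | [-0.0, -0.05, 0.13] 19.7 | [-0.0, -0.05, 0.13] 19.3 | [-0.0, -0.05, 0.13] 18.9 | 
rot [-0.03 -0.05  0.04]
```

Request:
{"op": "send_rows", "data": {"motion": [[0,-0.05,0.15,0,0,0,0.8],[0,0,0,0,0,0,0.8]]}}

```text
t: 16.9
tool_pos: [0.4808, 0.0541, 0.2996]
tcp_rot: [-2.522, -1.866, -0.004]
contact_force: [-3.1, 1.1, 5.9]
width: 0.0104
```

```bash
python3 -c "
from h import *
where()"
```

```text
t 16.90 th 20.25 r 0.2011 v 0.0003 F tan 4.37 rad 5.09 v 0.12 w 0.0104 tilt [-0.001  0.005 -1.   ]
```

The catch is carrying the board: 6 N of upward reaction while the position holds at about 20°. I'll open the fingers and retreat straight up.

Request:
{"op": "send_rows", "data": {"motion": [[0,0,0,0,0,0,1.4],[0,0,0,0,0,0,2.4],[0,0,0,0,0,0,3],[0,0,0,0,0,0,3]]}}

```text
t: 17.4
tool_pos: [0.4809, 0.0541, 0.299]
tcp_rot: [-2.522, -1.867, -0.004]
contact_force: [-0.8, -0.5, -0.6]
width: 0.03
```

```bash
python3 -c "
from h import *
where()
c=camera('wrist');cv2.imwrite('pics/w3.png',c['color'][:,:,::-1])"
```

```text
t 17.40 th 20.09 r 0.2008 v 0.0002 F tan -0.82 rad 0.37 v -0.68 w 0.0300 tilt [-0.     0.005 -1.   ]
```

View pics/w3.png

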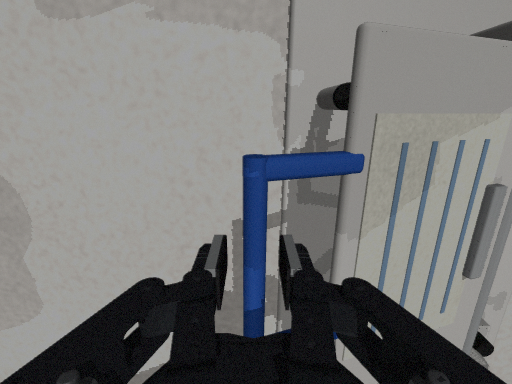

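The bar (x≈255 px) sits free and centred between the open pads, and the board hasn't moved. Lifting away.

Request:
{"op": "send_rows", "data": {"motion": [[0,0,-1,0,0,0,3],[0,0,-2,0,0,0,3],[0,0,-3,0,0,0,3],[0,0,-4,0,0,0,3],[0,-3,-3,0,0,0,3],[0,-5,0,0,0,0,3],[0,-3,0,0,0,0,3],[0,0,0,0,0,0,3]]}}

```text
t: 18.45
tool_pos: [0.373, 0.0862, 0.4389]
tcp_rot: [-2.525, -1.868, -0.012]
contact_force: [0.3, -0.8, 0.6]
width: 0.0297
```

Run:
```python
from h import *
s=read_state();print(s['t'],s['tool_pos'],s['contact_force'])
red('r3')
c=camera('scene')
Q,_,_=pts(c,cut_out(c,'chart_board')[0]['region'])
P,u,v=pts(c,blue(c)&boxm(search_frame(c,'handle')[0]['box']));k=P[:,2]<.2;print('blue z',np.percentile(P[k,2],[50,90,98]).round(3))
rng=np.random.default_rng(0);best=0
for i in range(500):
    a=Q[rng.choice(len(Q),3)];n=np.cross(a[1]-a[0],a[2]-a[0]);n/=np.linalg.norm(n)+1e-12
    d=abs((Q-a[0])@n)<.003
    if d.sum()>best:best=d.sum();kk=d
q=Q[kk];n=np.linalg.svd(q-q.mean(0))[2][2];print('angle',np.degrees(np.arccos(abs(n[2]))))
cv2.imwrite('pics/r3c.png',cv2.resize(c['color'][40:340,130:380,::-1],(500,600),interpolation=2))
```

```text
18.45 [0.37303125 0.08619338 0.43888504] [ 0.26900894 -0.75037236  0.59052108]
scene red 30 [0.789 0.122 0.178] stand x 0.0861 y 0.3495 px 259.1 253.2
blue z [0.143 0.149 0.151]
angle 19.52667079201471
```

View pics/r3c.png

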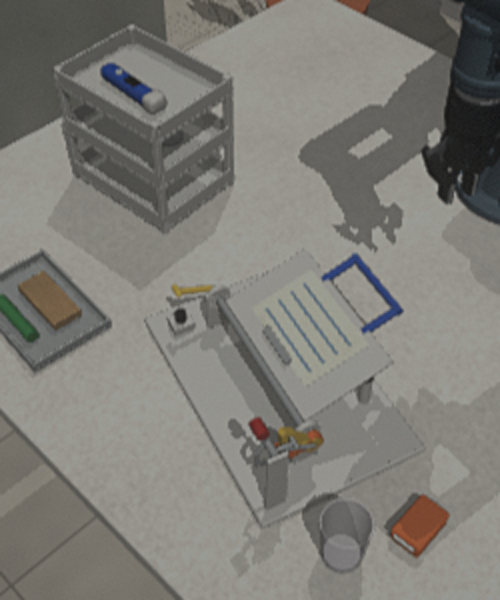

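The board rests at about 19.5°, which is 14° below where it started. The catch is engaged, the arm is clear, and the other items are where they were.

```bash
python3 -c "
from plant import *
print(finish_job())"
```

```text
the job is handed in; nothing more can be done
None
```

The board is now held by the catch in its lowest notch, with the arm well clear, and the job is handed in at about 18.5 s.

- **Raising:** I pinched the handle bar at the starting notch (about 33.5°) and swung the board up through the top notch. The catch tipped over to the let-go side between about 65° and 66°. The rubber stop was felt at about 67°, with roughly 6 N at the handle at most.
- **Lowering:** I backed off the stop, and the red bar stayed on the let-go side, so the catch was off. I lowered the board under control all the way flat, and the red bar tipped back to engaged shortly before flat.
- **Setting:** I raised it about 3° past the lowest notch and lowered it until the catch carried it. The handle pushed back with about 6 N and did not give. Then I opened the fingers and pulled the arm away.
- **Last checks:** The camera puts the board at 19.5°, 14° below where it started, and the red bar leans to the engaged side. In the picture the cup, pill box and thermometer look unmoved. The spoon was not clearly visible, but the arm never went near the rack.

- **Harder touch than planned:** When the board met its flat rest, the wrist reading jumped briefly to about 25 N before I lifted off. That is under the 40 N limit, and it was not at the end stop.
- **Angle readings:** Angles worked out from the arm's position read about 1° high when flat, so the let-go and stop angles are good to a degree or two.

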